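# Get the nesting tubs out from behind the thread spools

### The job

Two tall thread spools stand in the wooden tray in front of an orange cup and a yellow tube that belong nested together in the steel dish. First, without shifting the cup or the tube, clear both spools aside, standing them upright on the green mat; then set the orange cup upright in the dish and, after that, the yellow tube upright inside the cup. Finally stand each spool back upright in the middle of the coaster of its own colour in the tray, knocking nothing over and leaving the white mug alone.

Things in the scene. Friction and masses are not known exactly. Their poses are not given: they have to be found in the camera images.
- spool_red: Loose upright thread spool wound with red thread, about 0.22 kg, 151 mm tall. Origin at the centre of its underside, z up. Round: foot flange 60 mm across (5 mm high), red body 52 mm across up to 112 mm high, tapering to a white plastic neck 32 mm across from 116 to 151 mm above the origin; the neck is the place to grip, from above. Starts standing on the red coaster.
- spool_blue: The same spool wound with blue thread (same sizes, white neck, origin at the centre of its underside). Starts standing on the blue coaster.
- cup: Loose orange plastic cup, open at the top, straight round wall: 58 mm outside diameter, 62 mm tall, wall 3.5 mm (51 mm inside diameter), floor 4 mm thick, about 70 g. Origin at the centre of its underside, z up. Starts upright on the floor of the wooden tray (a fixed tray 200 x 210 mm with a 14 mm rim and 5 mm floor), behind the spools as seen from the robot. Grip it across the outside near the rim: the dish around it later leaves little room for fingers lower down.
- tube: Loose yellow plastic tube-shaped tub, open at the top, closed below, straight round wall: 36 mm outside diameter, 88 mm tall, wall 3 mm, about 50 g. Origin at the centre of its underside, z up. Starts upright on the tray floor beside the cup, 92 mm from it centre to centre, behind the spools (cup and tube may be either way round; each is 72 mm straight behind one of the spools). Grip it across the outside near the rim: nested in the cup it stands 30 mm above the cup's rim.
- coaster_red: Red round coaster, fixed on the tray floor: 80 mm across, 3 mm thick. Origin at the centre of its underside; its top is 3 mm above the origin (8 mm above the bench). Home of the red spool. The two coasters lie side by side in the tray, 92 mm apart centre to centre, either way round.
- coaster_blue: Blue round coaster, same size as the red one, fixed on the tray floor. Origin at the centre of its underside. Home of the blue spool.
- dish: Shallow round steel dish, fixed on the bench to the left or the right of the tray: 90 mm outside diameter, 26 mm tall, wall 4 mm (82 mm inside diameter), floor 5 mm thick. Origin at the centre of its underside, on the bench. The orange cup goes in it, bottom on the dish's floor.
- mat: Green rectangular mat, fixed on the bench on the other side of the tray from the dish: 200 mm along its own x, 120 mm along its own y, 3 mm thick. Origin at the centre of its underside. Side area with room for both spools, one behind the other along its x.
- mug: Loose white ceramic mug, 80 mm across, 92 mm tall, with a handle, standing beyond and to the left (+y) of the tray. Origin at the centre of its underside. Bystander: leave it alone.

How it is judged:
On the way, in this order (a step that is already met when the one before it is completed fails the run):
1. both spools stand upright on the green mat, let go and at rest, before the cup or the tube has been shifted (x of spool_red in the frame of mat between -0.08 and 0.08 m and y of spool_red in the frame of mat between -0.04 and 0.04 m and z of spool_red in the frame of mat between 0 and 0.008 m and angle between each of spool_red, spool_blue's own z axis and vertical below 0.1 rad and x of spool_blue in the frame of mat between -0.08 and 0.08 m and y of spool_blue in the frame of mat between -0.04 and 0.04 m and z of spool_blue in the frame of mat between 0 and 0.008 m and linear speed of each of spool_red, spool_blue below 0.02 m/s and angular speed of each of spool_red, spool_blue below 0.2 rad/s and contact force between the fingers and spool_red below 0.1 N and contact force between the fingers and spool_blue below 0.1 N and distance of each of cup, tube from where it was at the start of the episode below 0.02 m), for 0.2 s.
2. the orange cup stands in the dish, let go, the spools still on the mat (horizontal distance between cup and dish below 0.015 m and z of cup in the frame of dish between 0.002 and 0.009 m and angle between each of cup, spool_red, spool_blue's own z axis and vertical below 0.1 rad and linear speed of cup below 0.02 m/s and angular speed of cup below 0.2 rad/s and contact force between the fingers and cup below 0.1 N and x of spool_red in the frame of mat between -0.08 and 0.08 m and y of spool_red in the frame of mat between -0.04 and 0.04 m and z of spool_red in the frame of mat between 0 and 0.008 m and x of spool_blue in the frame of mat between -0.08 and 0.08 m and y of spool_blue in the frame of mat between -0.04 and 0.04 m and z of spool_blue in the frame of mat between 0 and 0.008 m), for 0.2 s.
3. the yellow tube stands in the orange cup in the dish, let go, the spools still on the mat (horizontal distance between cup and dish below 0.015 m and z of cup in the frame of dish between 0.002 and 0.009 m and angle between each of cup, tube, spool_red, spool_blue's own z axis and vertical below 0.1 rad and horizontal distance between tube and cup below 0.01 m and z of tube in the frame of cup between 0.001 and 0.008 m and linear speed of tube below 0.02 m/s and angular speed of tube below 0.2 rad/s and contact force between the fingers and tube below 0.1 N and x of spool_red in the frame of mat between -0.08 and 0.08 m and y of spool_red in the frame of mat between -0.04 and 0.04 m and z of spool_red in the frame of mat between 0 and 0.008 m and x of spool_blue in the frame of mat between -0.08 and 0.08 m and y of spool_blue in the frame of mat between -0.04 and 0.04 m and z of spool_blue in the frame of mat between 0 and 0.008 m), for 0.2 s.
At the end, for the whole second after the job is handed in: The orange cup stands upright on the floor of the dish (centres within 15 mm), the yellow tube upright on the floor of the cup (within 10 mm), and each spool upright on the coaster of its own colour (centres within 12 mm); all four within 0.1 rad of vertical, let go and at rest (horizontal distance between cup and dish below 0.015 m and z of cup in the frame of dish between 0.002 and 0.009 m and angle between each of cup, tube, spool_red, spool_blue's own z axis and vertical below 0.1 rad and horizontal distance between tube and cup below 0.01 m and z of tube in the frame of cup between 0.001 and 0.008 m and horizontal distance between spool_red and coaster_red below 0.012 m and z of spool_red in the frame of coaster_red between 0 and 0.007 m and horizontal distance between spool_blue and coaster_blue below 0.012 m and z of spool_blue in the frame of coaster_blue between 0 and 0.007 m and linear speed of each of spool_red, spool_blue, cup, tube below 0.02 m/s and angular speed of each of spool_red, spool_blue, cup, tube below 0.2 rad/s and contact force between the fingers and spool_red below 0.1 N and contact force between the fingers and spool_blue below 0.1 N and contact force between the fingers and cup below 0.1 N and contact force between the fingers and tube below 0.1 N); the robot touches nothing.
It fails at once if the mug is shifted by more than 30 mm or tipped (distance of mug from where it was at the start of the episode above 0.03 m or angle between mug's own z axis and vertical above 0.4 rad).
It fails at once if a spool, the cup or the tube is knocked over (angle between any of spool_red, spool_blue, cup, tube's own z axis and vertical above 0.8 rad).
It also fails if it takes over 115 s, if anything falls off the work surface, if the arm or the gripper's body presses on something with over 40 N, if the wrist force passes 120 N, or if a joint passes its speed limit or range.

### The arm

A 6-joint arm with a two-finger parallel gripper is mounted at the origin on the work surface. World frame = base frame: x ahead of the robot, y to its left, z up, the work surface at z = 0. Lengths are in m, angles in rad, forces in N, time in s.
With the tool pointing down it reaches from about 0.25 to 0.725 m from the base axis. Payload 4 kg.
Tool frame: the origin (TCP) lies on the centre line of the jaws, within the pads' length; the fingertips stand 22 mm ahead of it and the grasp point (between the pads) lies 3 mm ahead of it; z points along the fingers, y is the line along which they close (so a half turn about z gives the same grasp; the last joint's range is limited). The gripper opens to 85 mm and grips with 20 to 120 N. Pads are 22 mm wide; open, the fingers measure 114 mm over their backs; the gripper's body (76 mm by 85 mm) begins 54 mm behind the grasp point. The pads swing forward as they close: fully open they stand 13 mm farther back than shut.
Start: joints at [1.225, 0.241, 0.005, 1.335, 0, 1.571], TCP at [0.169, 0.47, 0.253] pointing down, gripper open.
Joint ranges: [-2.72, 2.72], [-1.05, 1.87], [-1.09, 1.28], [-1.99, 2.15], [-1.42, 1.44], [-3.14, 3.14]. Speed limits (rad/s): [2.79, 2.79, 3.14, 3.14, 3.14, 3.14].

### API

Orientations are given as a unit quaternion [x, y, z, w].
In Python, from workcell import bot gives the robot as it stands.
- The arm moves only by the shell command python3 -m inch 'ROWS'. ROWS is JSON, one flat list of numbers, 7 for each row, row after row: the shift along the world's x, y, z in mm, then the turn, a rotation vector about the world's x, y, z in rad, then the opening in per cent of the stroke, from 0 (shut) to 100 (fully open). A call has 1 to 8 rows; each row is the pose to reach, as a shift and turn from the pose commanded when the call began; what a row does not reach only later rows make up. A row lasts 1/12 s, in which the tool goes at most 41.7 mm and 7.16 degrees, less where a joint would pass 70% of its speed; a pose out of reach is approached as far as the arm can. A call with a gripper value outside its range is refused whole. The fingers move at their own pace and stop on an object; the grip force is fixed at half the most. Time passes only in rows, so rows that repeat a pose let the fingers close. It gives the time, the measured TCP pose, the force, the opening and the grip force at its end, in the units of the state.
- bot.get_obs(): the state, without advancing time (a new reading comes with each control period).
- bot.camera(name): name is "side" or "top" or "wrist"; returns the picture (480x640x3 uint8, blue, green, red); there is no depth.
- bot.camera_info(name): a dict with "intrinsics" (3x3 intrinsics, pixels), "camera_from_world" (4x4, takes a point from world to camera coordinates); the wrist camera has in their place "hand_eye" (4x4, takes a point from camera to tool coordinates, whose origin is the TCP and whose axes are the flange's). Camera axes: x right, y down, z forward; pixel columns grow to the right and rows downward; lengths in m; the calibration is good to about 2 mm. A picture is of the moment at which its call begins: read the wrist's pose just before it. camera_info takes no time and is no camera call.
- bot.job_done(): hands the job in; it is judged then, once.
Trained networks look in the newest picture that a camera, given by its name, has taken for a name from the list of things; names that differ only in an ending like _2 or _b are one class to them, and where a whole thing is asked for, a point or a joint stands for the part that bears it (a point fixed in the world has none). Each returns a list of dicts, best first, with "confidence" (0 to 1); they miss things now and then, are a little off and sometimes report something else, mostly with a low value. They report only what shows in the picture. A call takes as long as a camera call.
- bot.silhouettes(camera, target): "mask" (480x640 bool, what is visible of it) and "uv" ([column, row] in pixels, amid what is visible of it).
- bot.spot_point(camera, target): "uv" ([column, row] in pixels: a listed point, or the origin of a listed thing).
The state is a dict: "clock": time; "joint_pos": joint angles; "joint_vel": joint speeds; "tau": joint torques, N m; "eef_pos": TCP position; "tool_rot": TCP orientation; "ft_force": force on the tool from outside, world axes, zero at the start; "ft_torque": the same for the moment, N m; "grip_width": finger opening in m; "grasp_force": force on a finger pad.
Only numpy, scipy, OpenCV 4.12 (cv2) and the standard library are available. Lean on these libraries where they do the work, as an engineer would, in place of code of your own. Each camera call takes 0.05 s, during which the arm holds its last target. There are 200 camera calls.

## Working session

There is one attempt and no reset: what is moved stays moved. The work goes in short steps, Python scripts to look and compute and a shell command to move; the robot and the scene stay as the last step left them, time stands still between calls to the robot, and variables do not carry over. Pictures are saved under pics/ and viewed, at most 16 in all, crops included, and the job is handed in when it is done.

```bash
mkdir -p pics; cat > h.py <<'E'
import numpy as np, cv2
from scipy.spatial.transform import Rotation as R
from workcell import bot
def ray(cam,uv):
    i=bot.camera_info(cam);K=np.array(i["intrinsics"])
    d=np.linalg.inv(K)@[uv[0],uv[1],1]
    if cam=="wrist":
        o=bot.get_obs();T=np.eye(4);T[:3,:3]=R.from_quat(o["tool_rot"]).as_matrix();T[:3,3]=o["eef_pos"]
        W=T@np.array(i["hand_eye"])
    else: W=np.linalg.inv(np.array(i["camera_from_world"]))
    return W[:3,3],W[:3,:3]@d
def at(cam,uv,z):
    c,d=ray(cam,uv);return c+d*(z-c[2])/d[2]
E
python3 - <<'E'
from h import *
for c in("top","side"):
    cv2.imwrite(f"pics/{c}0.png",bot.camera(c)); print(c,ray(c,(320,240)))
    for n,z in dict(spool_red=.008,spool_blue=.008,cup=.005,tube=.005,coaster_red=.008,coaster_blue=.008,dish=0,mat=0,mug=0).items():
        r=bot.spot_point(c,n)
        print(n,[(np.round(x["uv"]),round(x["confidence"],2),at(c,x["uv"],z).round(3)) for x in r[:2]])
o=bot.get_obs();print(o["clock"],o["eef_pos"],o["tool_rot"])
E
```

```text
top (array([ 0.45900665, -0.01667826,  1.26163875]), array([ 0.08084827,  0.02455523, -0.99658612]))
spool_red [(array([358., 249.]), 0.75, array([ 0.544, -0.067,  0.008]))]
spool_blue [(array([315., 246.]), 0.6, array([0.548, 0.025, 0.008]))]
cup [(array([321., 211.]), 0.59, array([0.623, 0.014, 0.005]))]
tube [(array([363., 216.]), 0.59, array([ 0.614, -0.074,  0.005]))]
coaster_red []
coaster_blue [(array([318., 246.]), 0.68, array([0.547, 0.017, 0.008]))]
dish [(array([318., 209.]), 0.66, array([0.627, 0.021, 0.   ])), (array([181., 267.]), 0.61, array([0.496, 0.306, 0.   ]))]
mat [(array([465., 307.]), 0.97, array([ 0.43 , -0.293,  0.   ]))]
mug [(array([213., 187.]), 0.75, array([0.668, 0.247, 0.   ])), (array([317., 244.]), 0.16, array([0.553, 0.02 , 0.   ]))]
side (array([ 0.10790311, -0.63898444,  0.82044181]), array([ 0.39900157,  0.58626729, -0.70507367]))
spool_red [(array([340., 274.]), 0.97, array([ 0.545, -0.069,  0.008])), (array([343., 238.]), 0.73, array([0.612, 0.013, 0.008]))]
spool_blue [(array([315., 247.]), 0.8, array([0.546, 0.025, 0.008]))]
cup [(array([342., 236.]), 0.91, array([0.617, 0.021, 0.005]))]
tube [(array([369., 262.]), 0.62, array([ 0.615, -0.076,  0.005]))]
coaster_red [(array([339., 279.]), 0.62, array([ 0.534, -0.079,  0.008]))]
coaster_blue [(array([318., 247.]), 0.59, array([0.551, 0.021, 0.008]))]
dish [(array([232., 188.]), 0.95, array([0.502, 0.32 , 0.   ]))]
mat [(array([369., 386.]), 0.95, array([ 0.434, -0.3  ,  0.   ])), (array([344., 238.]), 0.39, array([0.619, 0.017, 0.   ]))]
mug [(array([306., 178.]), 0.73, array([0.674, 0.247, 0.   ]))]
1.0 [0.16947676 0.47041566 0.2533054 ] [1.72035557e-01 9.85090740e-01 2.22690998e-06 6.10915888e-06]
```

View pics/top0.png

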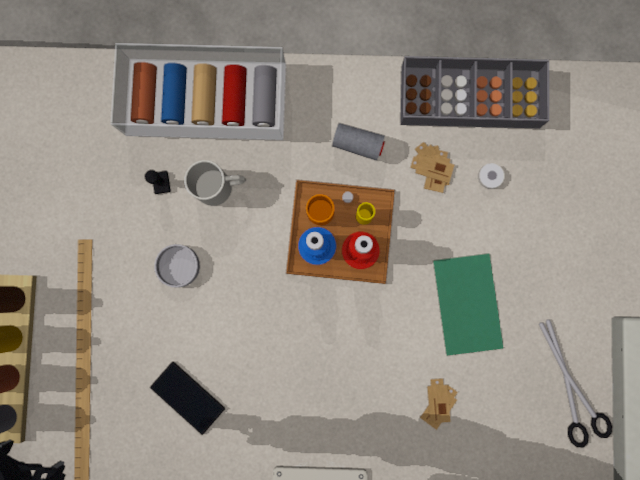

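View pics/side0.png

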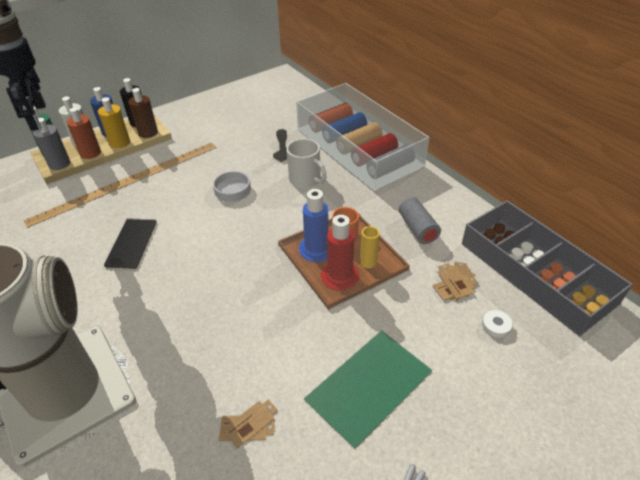

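The top view shows spool necks at blue (315,241) and red (363,243), the cup at (320,209), the tube at (366,212), the dish at (178,266) and the mat at (468,305). There is a small grey item near (348,197). The side view agrees. Next I refine these positions using known rim heights.

```bash
python3 - <<'E'
from h import *
im=bot.camera("top")
hsv=cv2.cvtColor(im,cv2.COLOR_BGR2HSV)
# neck tops: bright low-saturation blobs
w=((hsv[...,1]<50)&(hsv[...,2]>185)).astype(np.uint8)
for n,(u,v) in dict(blue=(315,241),red=(363,243)).items():
    m=np.zeros_like(w);m[v-12:v+12,u-12:u+12]=w[v-12:v+12,u-12:u+12]
    p=cv2.findNonZero(m);c,r=cv2.minEnclosingCircle(p);print(n,c,r,at("top",c,.159).round(4))
for n,zt in dict(cup=.067,tube=.093,dish=.026,mat=.003,spool_red=.02,spool_blue=.02).items():
    for s in bot.silhouettes("top",n)[:2]:
        m=s["mask"].astype(np.uint8);k=max(cv2.findContours(m,0,1)[0],key=cv2.contourArea)
        c,r=cv2.minEnclosingCircle(k);rr=cv2.minAreaRect(k)
        print(n,round(s["confidence"],2),np.round(c,1),round(r,1),at("top",c,zt).round(4))
        if n=="mat": print([at("top",q,.003).round(3)[:2].tolist() for q in cv2.boxPoints(rr)])
cv2.imwrite("pics/crop1.png",cv2.resize(im[160:300,270:420],None,fx=4,fy=4,interpolation=cv2.INTER_CUBIC))
E
```

```text
blue (313.73077392578125, 239.73077392578125) 7.970646381378174 [0.5486 0.0221 0.159 ]
red (363.3333435058594, 243.5) 7.8121337890625 [ 0.5443 -0.0698  0.159 ]
cup 0.67 [319.  208.8] 15.7 [0.6188 0.0166 0.067 ]
cup 0.5 [176.4 265.2] 22.9 [0.4972 0.2982 0.067 ]
tube 0.74 [364.  212.5] 10.7 [ 0.6106 -0.0728  0.093 ]
dish 0.86 [176.3 265. ] 22.9 [0.4989 0.3092 0.026 ]
mat 0.97 [467. 304.] 55.6 [ 0.4358 -0.2967  0.003 ]
[[0.526, -0.22], [0.547, -0.342], [0.348, -0.372], [0.327, -0.252]]
spool_red 0.65 [360.1 246.9] 16.0 [ 0.5478 -0.0699  0.02  ]
spool_blue 0.97 [314.5 244. ] 16.1 [0.5511 0.0251 0.02  ]
```

View pics/crop1.png

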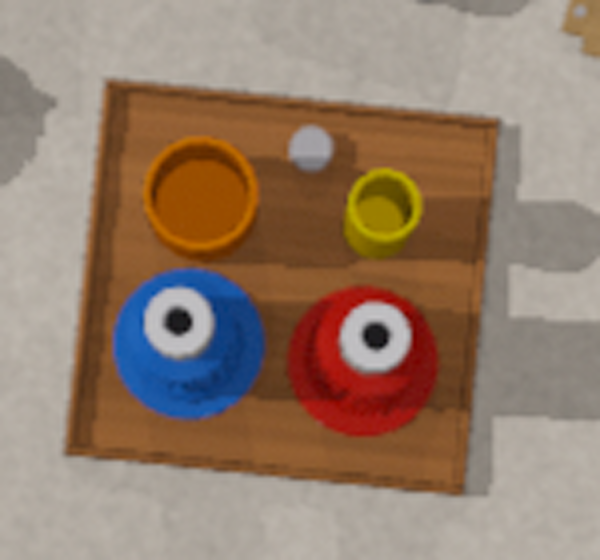

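The crop confirms cup behind blue and tube behind red. A small grey peg stands between them at about (347,197), so I'll close the jaws along world y with partial opening there. First I move above red.

```bash
python3 -m inch '[20,-29,0,0,0,0.05,100, 45,-64,0,0,0,0.15,100, 70,-100,0,0,0,0.25,100, 95,-135,0,0,0,0.346,100, 120,-171,0,0,0,0.346,100, 145,-206,0,0,0,0.346,100, 169,-240,0,0,0,0.346,100, 190,-270,0,0,0,0.346,100]' && python3 -m inch '[23,-33,0,0,0,0,100, 46,-67,0,0,0,0,100, 69,-100,0,0,0,0,100, 92,-133,0,0,0,0,100, 115,-167,0,0,0,0,100, 138,-200,0,0,0,0,100, 165,-240,0,0,0,0,100, 185,-269,0,0,0,0,100]' && python3 -m inch '[0,0,0,0,0,0,100,0,0,0,0,0,0,100]'; python3 - <<'E'
from h import *
cv2.imwrite("pics/w1.png",bot.camera("wrist"))
for n in("spool_red","spool_blue"):
    print(n,[(s["uv"],at("wrist",s["uv"],.008)) for s in bot.spot_point("wrist",n)[:1]])
o=bot.get_obs();print(o["eef_pos"],R.from_quat(o["tool_rot"]).as_matrix()[:,1])
E
```

```text
clock: 2.02
eef_pos: [0.3579, 0.202, 0.2536]
tool_rot: [-0.0, 1.0, 0.0, 0.0]
ft_force: [0.3, 0.8, -0.5]
grip_width: 0.0859
grasp_force: 0.0
clock: 2.68
eef_pos: [0.5428, -0.0672, 0.2534]
tool_rot: [0.0, 1.0, 0.0, 0.0]
ft_force: [0.6, 0.8, 0.4]
grip_width: 0.0851
grasp_force: 0.0
clock: 2.85
eef_pos: [0.5427, -0.0672, 0.2523]
tool_rot: [0.002, 1.0, 0.0, -0.001]
ft_force: [0.0, 0.4, -0.3]
grip_width: 0.0855
grasp_force: 0.0
spool_red [([322.3, 212.3], array([ 0.54528413, -0.06844979,  0.008     ]))]
spool_blue [([404.8, 215.3], array([0.54864005, 0.02167117, 0.008     ]))]
[ 0.54144541 -0.06437666  0.25323995] [-1.03394094e-03  9.99999394e-01  3.79378769e-04]
```

View pics/w1.png

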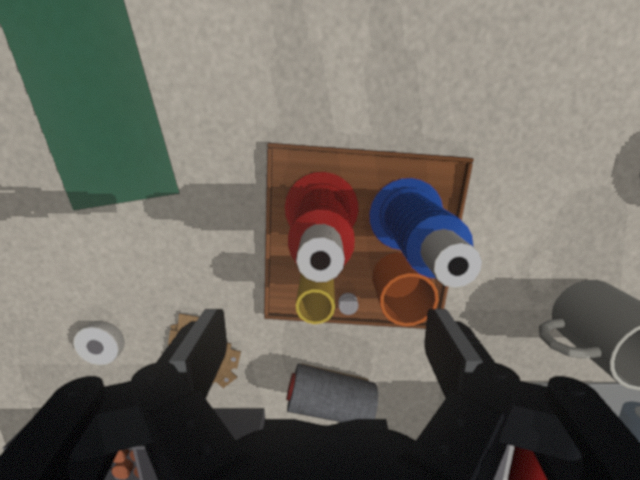

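The wrist view shows the red neck at (320,260), the blue neck at (457,266), the cup rim at (409,300) and the tube rim at (316,306).

```bash
python3 - <<'E'
from h import *
print(bot.get_obs()["eef_pos"])
for n,uv,z in[("red",(320,260),.159),("blue",(457,266),.159),("cup",(409,300),.067),("tube",(316,306),.093),("peg",(348,303),.02)]:
    print(n,at("wrist",uv,z).round(4))
E
```

```text
[ 0.54144541 -0.06437666  0.25323995]
red [ 0.5434 -0.0683  0.159 ]
blue [0.5477 0.0234 0.159 ]
cup [0.6204 0.018  0.067 ]
tube [ 0.6131 -0.0731  0.093 ]
peg [ 0.6484 -0.0387  0.02  ]
```

```bash
python3 -m inch '[0,0,-30,0,0,0,100, 0,0,-60,0,0,0,100, 0,0,-85,0,0,0,100, 0,0,-102,0,0,0,100, 0,0,-102,0,0,0,100,0,0,-102,0,0,0,0,0,0,-102,0,0,0,0,0,0,-102,0,0,0,0]' && python3 -m inch '[0,0,0,0,0,0,0,0,0,0,0,0,0,0,0,0,0,0,0,0,0,0,0,0,0,0,0,0,0,0,5,0,0,0,0,0,0,15,0,0,0,0,0,0,30,0,0,0,0,0,0,30,0,0,0,0]'
```

```text
clock: 3.67
eef_pos: [0.5433, -0.0648, 0.1534]
tool_rot: [-0.001, 1.0, -0.0, 0.002]
ft_force: [0.6, -0.1, 0.9]
grip_width: 0.0515
grasp_force: 0.0
clock: 4.33
eef_pos: [0.5433, -0.0652, 0.184]
tool_rot: [-0.0, 1.0, 0.0, 0.002]
ft_force: [1.2, -0.4, -2.5]
grip_width: 0.0303
grasp_force: 59.3
```

```bash
python3 -m inch '[0,0,30,0,0,0,0, -5,-8,45,0,0,0,0, -15,-24,45,0,0,0,0, -30,-47,45,0,0,0,0, -46,-72,45,0,0,0,0, -63,-99,45,0,0,0,0, -80,-125,45,0,0,0,0, -97,-152,45,0,0,0,0]' && python3 -m inch '[-17,-26,0,0,0,0,0, -32,-49,0,0,0,0,0, -44,-68,0,0,0,0,0, -51,-79,0,0,0,0,0, -53,-83,0,0,0,0,0, -53,-83,-25,0,0,0,0, -53,-83,-50,0,0,0,0, -53,-83,-65,0,0,0,0]' && python3 -m inch '[0,0,-5,0,0,0,0,0,0,-9,0,0,0,0,0,0,-12,0,0,0,0,0,0,-13,0,0,0,0,0,0,-14,0,0,0,0,0,0,-14,0,0,0,0]'
```

```text
clock: 5.0
eef_pos: [0.4439, -0.2177, 0.2258]
tool_rot: [-0.0, 1.0, 0.0, -0.0]
ft_force: [-0.4, 0.2, -2.7]
grip_width: 0.0303
grasp_force: 59.8
clock: 5.67
eef_pos: [0.3914, -0.299, 0.159]
tool_rot: [-0.0, 1.0, 0.001, -0.001]
ft_force: [-0.0, 0.6, -2.9]
grip_width: 0.0303
grasp_force: 59.8
clock: 6.17
eef_pos: [0.3927, -0.3005, 0.1482]
tool_rot: [-0.0, 1.0, -0.001, 0.001]
ft_force: [0.2, -0.6, -1.6]
grip_width: 0.0301
grasp_force: 60.1
```

```bash
python3 -m inch '[0,0,-1,0,0,0,0,0,0,-2,0,0,0,0,0,0,-2,0,0,0,100,0,0,-2,0,0,0,100,0,0,-2,0,0,0,100,0,0,-2,0,0,0,100,0,0,8,0,0,0,100,0,0,30,0,0,0,100]' && python3 -m inch '[0,0,35,0,0,0,100,0,0,74,0,0,0,100,10,20,74,0,0,0,100,26,55,74,0,0,0,100,42,90,74,0,0,0,100,58,125,74,0,0,0,100,75,160,74,0,0,0,100,92,194,74,0,0,0,100]' && python3 -m inch '[17,35,0,0,0,0,100,33,69,0,0,0,0,100,48,101,0,0,0,0,100,58,122,0,0,0,0,100,62,129,0,0,0,0,100,62,129,0,0,0,0,100,62,129,0,0,0,0,100]'; python3 - <<'E'
from h import *
cv2.imwrite("pics/w2.png",bot.camera("wrist"))
cv2.imwrite("pics/t2.png",bot.camera("top"))
E
```

```text
clock: 6.83
eef_pos: [0.3903, -0.2989, 0.1754]
tool_rot: [-0.0, 1.0, 0.002, -0.003]
ft_force: [-0.4, -0.1, 0.1]
grip_width: 0.0853
grasp_force: 0.0
clock: 7.5
eef_pos: [0.4845, -0.1045, 0.2523]
tool_rot: [0.0, 1.0, -0.0, 0.0]
ft_force: [0.5, -1.2, -0.6]
grip_width: 0.0853
grasp_force: 0.0
clock: 8.08
eef_pos: [0.5458, 0.0226, 0.2514]
tool_rot: [-0.0, 1.0, -0.0, -0.0]
ft_force: [-0.7, -0.7, 0.1]
grip_width: 0.0852
grasp_force: 0.0
```

View pics/w2.png

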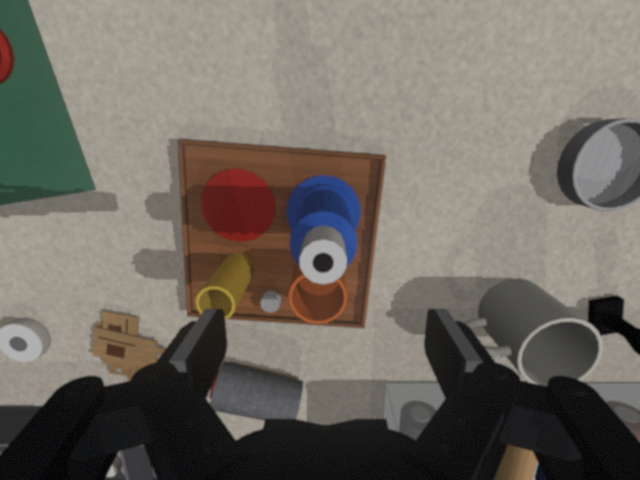

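Blue neck is at (323,261), in line with the jaws. The bare red coaster is at (239,204) and the red spool stands on the mat at the left edge.

```bash
python3 - <<'E'
from h import *
o=bot.get_obs()
print(o["eef_pos"],at("wrist",(323,261),.159),"coaster_red",at("wrist",(239,204),.008))
E
python3 -m inch '[0,0,-30,0,0,0,100, 0,0,-60,0,0,0,100, 0,0,-85,0,0,0,100, 0,0,-100,0,0,0,100, 0,0,-100,0,0,0,100,0,0,-100,0,0,0,0,0,0,-100,0,0,0,0,0,0,-100,0,0,0,0]' && python3 -m inch '[0,0,0,0,0,0,0,0,0,0,0,0,0,0,0,0,0,0,0,0,0,0,0,0,0,0,0,0,0,0,5,0,0,0,0,0,0,15,0,0,0,0,0,0,30,0,0,0,0,0,0,50,0,0,0,0]'
```

```text
[0.54551519 0.02157576 0.25149893] [0.54755388 0.01959551 0.159     ] coaster_red [ 0.53985873 -0.07122591  0.008     ]
clock: 8.85
eef_pos: [0.5472, 0.0223, 0.1532]
tool_rot: [0.0, 1.0, 0.0, 0.002]
ft_force: [1.3, 0.7, 0.6]
grip_width: 0.0514
grasp_force: 0.0
clock: 9.52
eef_pos: [0.5447, 0.023, 0.2007]
tool_rot: [-0.0, 1.0, 0.0, -0.002]
ft_force: [-0.9, -0.3, -1.4]
grip_width: 0.0305
grasp_force: 59.4
```

```bash
python3 -m inch '[0,0,20,0,0,0,0, -2,-8,25,0,0,0,0, -6,-25,25,0,0,0,0, -12,-53,25,0,0,0,0, -19,-84,25,0,0,0,0, -27,-117,25,0,0,0,0, -35,-152,25,0,0,0,0, -43,-187,25,0,0,0,0]' && python3 -m inch '[-8,-35,0,0,0,0,0, -15,-67,0,0,0,0,0, -22,-95,0,0,0,0,0, -26,-114,0,0,0,0,0, -28,-124,0,0,0,0,0, -28,-124,-25,0,0,0,0, -28,-124,-50,0,0,0,0, -28,-124,-67,0,0,0,0]' && python3 -m inch '[0,0,-5,0,0,0,0,0,0,-9,0,0,0,0,0,0,-12,0,0,0,0,0,0,-13,0,0,0,0,0,0,-14,0,0,0,0,0,0,-14,0,0,0,0,0,0,-14,0,0,0,100,0,0,-14,0,0,0,100]' && python3 -m inch '[0,0,0,0,0,0,100,0,0,0,0,0,0,100,0,0,10,0,0,0,100,0,0,35,0,0,0,100,0,0,70,0,0,0,100,0,0,105,0,0,0,100]'; python3 - <<'E'
from h import *
cv2.imwrite("pics/t3.png",bot.camera("top"))
for n,z in dict(coaster_red=.008,coaster_blue=.008,dish=.026,cup=.067,tube=.093).items():
    for s in bot.silhouettes("top",n)[:2]:
        k=max(cv2.findContours(s["mask"].astype(np.uint8),0,1)[0],key=cv2.contourArea)
        c,r=cv2.minEnclosingCircle(k);print(n,round(s["confidence"],2),np.round(c,1),round(r,1),at("top",c,z).round(4))
E
```

```text
clock: 10.18
eef_pos: [0.5018, -0.1656, 0.2258]
tool_rot: [-0.0, 1.0, 0.0, -0.001]
ft_force: [0.0, -0.4, -2.0]
grip_width: 0.0304
grasp_force: 59.5
clock: 10.85
eef_pos: [0.4739, -0.2876, 0.157]
tool_rot: [0.0, 1.0, 0.001, -0.001]
ft_force: [-0.6, 1.1, -1.3]
grip_width: 0.0304
grasp_force: 59.7
clock: 11.52
eef_pos: [0.4762, -0.2886, 0.1469]
tool_rot: [-0.0, 1.0, -0.001, 0.001]
ft_force: [0.4, -0.5, -0.1]
grip_width: 0.0535
grasp_force: 0.0
clock: 12.02
eef_pos: [0.4744, -0.2878, 0.2512]
tool_rot: [-0.0, 1.0, 0.001, -0.001]
ft_force: [1.6, -0.2, 0.5]
grip_width: 0.0856
grasp_force: 0.0
coaster_red 0.74 [359.8 249.7] 18.9 [ 0.5427 -0.07    0.008 ]
coaster_blue 0.92 [316.5 244.8] 19.1 [0.5505 0.0212 0.008 ]
coaster_blue 0.63 [476.4 325.8] 21.2 [ 0.3915 -0.3155  0.008 ]
dish 0.68 [176.5 265.9] 22.9 [0.4971 0.3088 0.026 ]
cup 0.91 [319.5 209. ] 15.4 [0.6185 0.0157 0.067 ]
tube 0.58 [365.  212.9] 11.3 [ 0.6098 -0.0748  0.093 ]
```

View pics/t3.png

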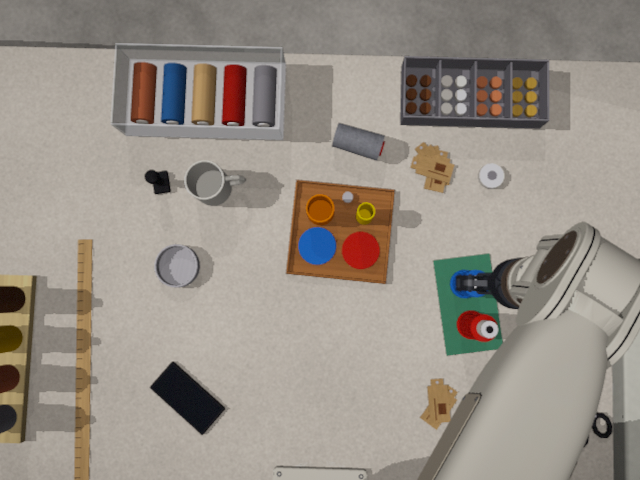

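Both spools stand on the mat, and cup and tube are unmoved. Next I fetch the cup.

```bash
python3 -m inch '[4,9,0,0,0,0,85, 12,27,0,0,0,0,85, 26,55,0,0,0,0,85, 40,87,0,0,0,0,85, 56,121,0,0,0,0,85, 72,155,0,0,0,0,85, 88,189,0,0,0,0,85, 103,221,0,0,0,0,85]' && python3 -m inch '[14,31,0,0,0,0,85, 26,57,0,0,0,0,85, 35,76,0,0,0,0,85, 40,84,0,0,0,0,85,40,84,-30,0,0,0,85,40,84,-65,0,0,0,85,40,84,-100,0,0,0,85,40,84,-100,0,0,0,85]'; python3 - <<'E'
from h import *
cv2.imwrite("pics/w4.png",bot.camera("wrist"));print(bot.get_obs()["eef_pos"])
for n,z in dict(cup=.067,tube=.093).items():
    for s in bot.silhouettes("wrist",n)[:1]:
        k=max(cv2.findContours(s["mask"].astype(np.uint8),0,1)[0],key=cv2.contourArea)
        c,r=cv2.minEnclosingCircle(k);print(n,np.round(c,1),round(r,1),at("wrist",c,z).round(4))
E
```

```text
clock: 12.98
eef_pos: [0.5779, -0.0644, 0.2488]
tool_rot: [-0.0, 1.0, 0.0, -0.001]
ft_force: [0.1, -0.4, 0.2]
grip_width: 0.0726
grasp_force: 0.0
clock: 13.65
eef_pos: [0.6119, 0.0165, 0.1413]
tool_rot: [0.0, 1.0, -0.0, -0.009]
ft_force: [-1.4, 0.3, -1.1]
grip_width: 0.0722
grasp_force: 0.0
[0.61382993 0.01645307 0.14520105]
tube [174.8 270.3] 60.6 [ 0.6127 -0.0681  0.093 ]
```

View pics/w4.png

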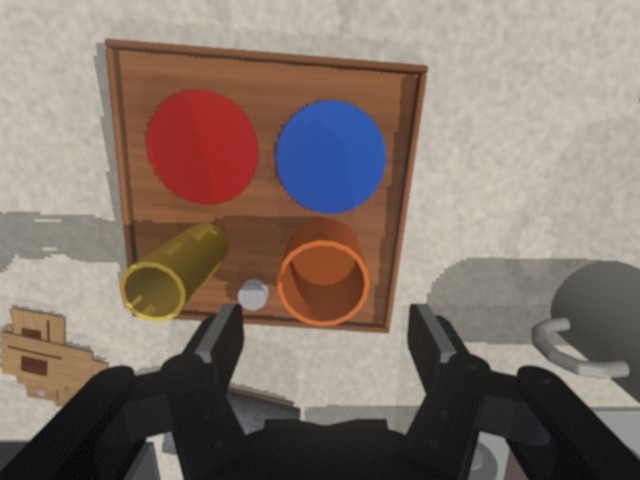

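The cup rim is centred at (323,283), midway between the fingers. The tube rim is at (154,291), the peg at (253,295) and the coasters at (203,148) and (330,156).

```bash
python3 -m inch '[0,0,0,0,0,0,85,0,0,0,0,0,0,85]'; python3 - <<'E'
from h import *
o=bot.get_obs();print(o["eef_pos"],o["tool_rot"],o["joint_pos"])
for n,uv,z in[("cup",(323,283),.067),("tube",(154,291),.093),("cr",(203,148),.008),("cb",(330,156),.008),("peg",(253,295),.02)]:
    print(n,at("wrist",uv,z).round(4))
E
```

```text
clock: 13.97
eef_pos: [0.6199, 0.0166, 0.1533]
tool_rot: [0.0, 1.0, 0.0, 0.003]
ft_force: [0.6, 0.7, 0.1]
grip_width: 0.0724
grasp_force: 0.0
[0.61987937 0.01663375 0.15329471] [1.12106752e-04 9.99996532e-01 5.84863689e-05 2.63042425e-03] [ 2.68386894e-02  5.29002669e-01  1.69032832e-01  1.20556439e+00
 -2.48365486e-05  2.70628383e-02]
cup [0.6355 0.0147 0.067 ]
tube [ 0.6285 -0.0828  0.093 ]
cr [ 0.553  -0.0745  0.008 ]
cb [0.5588 0.0198 0.008 ]
peg [ 0.6679 -0.0427  0.02  ]
```

That picture was taken while the arm was still moving, so I repeat it at rest.

```bash
python3 - <<'E'
from h import *
im=bot.camera("wrist");o=bot.get_obs();print(o["eef_pos"],o["tool_rot"])
hsv=cv2.cvtColor(im,cv2.COLOR_BGR2HSV)
g=cv2.GaussianBlur(hsv[...,1],(5,5),1)
c=cv2.HoughCircles(cv2.medianBlur(cv2.cvtColor(im,cv2.COLOR_BGR2GRAY),5),cv2.HOUGH_GRADIENT,1,40,param1=80,param2=25,minRadius=20,maxRadius=70)
for x in c[0][:10]: print(x, at("wrist",x[:2],.067).round(4),at("wrist",x[:2],.008).round(4))
cv2.imwrite("pics/w5.png",im)
E
```

```text
[0.61966047 0.01665199 0.15303072] [9.64909992e-05 9.99997093e-01 4.04380260e-05 2.40890855e-03]
[322.5 263.5  39.7] [0.6214 0.0144 0.067 ] [0.6448 0.0139 0.008 ]
[162.5 261.5  30. ] [ 0.62   -0.0881  0.067 ] [ 0.6429 -0.1179  0.008 ]
[577.5 288.5  47.4] [0.6392 0.1823 0.067 ] [0.6677 0.2297 0.008 ]
[192.5 232.5  31.4] [ 0.6006 -0.0665  0.067 ] [ 0.618  -0.0902  0.008 ]
```

View pics/w5.png

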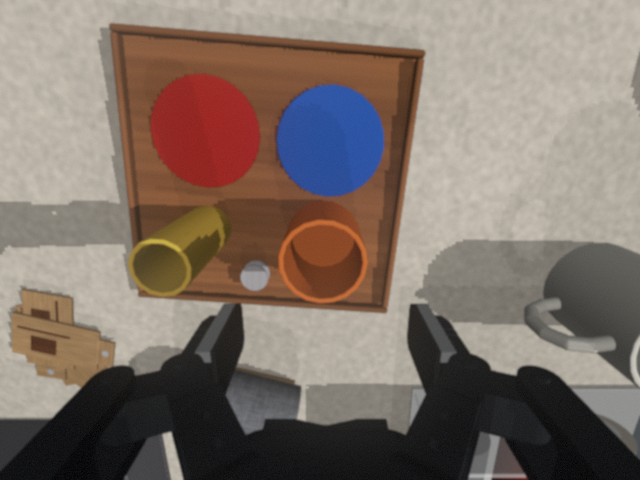

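Cup rim (323,262) → (0.621, 0.0145), under the TCP. Descend and grip.

```bash
python3 -m inch '[0,0,-20,0,0,0,85, 0,0,-40,0,0,0,85, 0,0,-60,0,0,0,85, 0,0,-78,0,0,0,85, 0,0,-92,0,0,0,85,0,0,-92,0,0,0,85,0,0,-92,0,0,0,0,0,0,-92,0,0,0,0]' && python3 -m inch '[0,0,0,0,0,0,0,0,0,0,0,0,0,0,0,0,0,0,0,0,0,0,0,5,0,0,0,0,0,0,15,0,0,0,0,0,0,35,0,0,0,0,0,0,60,0,0,0,0,0,0,82,0,0,0,0]'; python3 - <<'E'
from h import *
im=bot.camera("top");o=bot.get_obs();print(o["eef_pos"],o["tool_rot"])
E
```

```text
clock: 14.68
eef_pos: [0.6194, 0.0167, 0.0606]
tool_rot: [-0.0, 1.0, -0.0, 0.002]
ft_force: [0.6, 0.3, -0.4]
grip_width: 0.0568
grasp_force: 63.8
clock: 15.35
eef_pos: [0.6177, 0.0169, 0.1418]
tool_rot: [-0.0, 1.0, 0.0, -0.0]
ft_force: [0.7, 0.5, -0.3]
grip_width: 0.0569
grasp_force: 63.9
[0.62067428 0.01693495 0.1474094 ] [-1.03196206e-04  9.99991113e-01  1.29163391e-04  4.21272237e-03]
```

```bash
python3 -m inch '[-3,4,12,0,0,0,0, -12,20,30,0,0,0,0, -24,45,30,0,0,0,0, -38,75,30,0,0,0,0, -52,108,30,0,0,0,0, -66,142,30,0,0,0,0, -80,176,30,0,0,0,0, -93,210,30,0,0,0,0]' && python3 -m inch '[-10,30,0,0,0,0,0,-18,55,0,0,0,0,0,-24,72,0,0,0,0,0,-28,82,0,0,0,0,0,-28,82,0,0,0,0,0,-28,82,0,0,0,0,0,-28,82,0,0,0,0,0]'; python3 - <<'E'
from h import *
im=bot.camera("wrist");o=bot.get_obs();print(o["eef_pos"],o["tool_rot"])
cv2.imwrite("pics/w6.png",im)
for s in bot.silhouettes("wrist","dish")[:2]:
    k=max(cv2.findContours(s["mask"].astype(np.uint8),0,1)[0],key=cv2.contourArea)
    e=cv2.fitEllipse(k);print(s["confidence"],e,at("wrist",e[0],.026),at("wrist",cv2.minEnclosingCircle(k)[0],.026))
E
```

```text
clock: 16.07
eef_pos: [0.5232, 0.2281, 0.1703]
tool_rot: [-0.0, 1.0, -0.0, -0.001]
ft_force: [0.2, 0.1, -1.0]
grip_width: 0.057
grasp_force: 64.0
clock: 16.65
eef_pos: [0.4972, 0.3077, 0.1702]
tool_rot: [0.0, 1.0, -0.0, -0.0]
ft_force: [0.6, -0.2, -1.6]
grip_width: 0.0573
grasp_force: 64.0
[0.49738906 0.30749259 0.17019511] [ 7.59579546e-04  9.99999626e-01 -3.68366982e-04 -1.90299557e-04]
0.88 ((329.9950256347656, 221.9578094482422), (86.20404052734375, 115.80555725097656), 92.94593811035156) [0.48637244 0.31071321 0.026     ] [0.49609859 0.31006934 0.026     ]
```

View pics/w6.png

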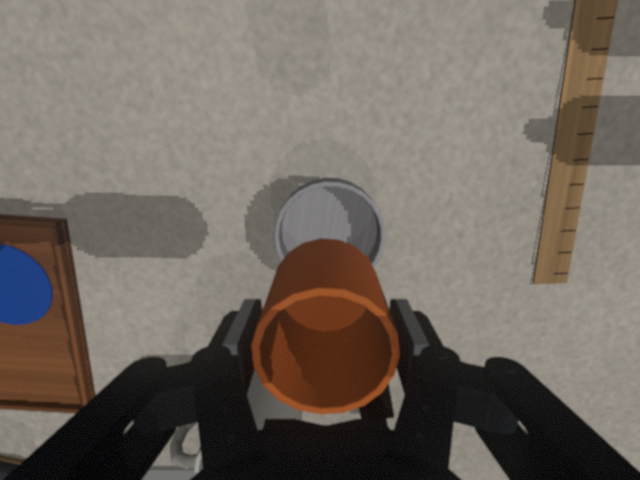

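The dish rim spans columns 277–382 with its top at row 181, so its centre is about (329.5,234). The cup is held upright with its rim at (327,351).

```bash
python3 - <<'E'
from h import *
print(at("wrist",(329.5,234),.026),at("wrist",(277,234),.026),at("wrist",(382,234),.026),at("wrist",(329.5,181),.026),"cup rim",at("wrist",(327,351),.179))
E
```

```text
[0.49630445 0.31033626 0.026     ] [0.49621196 0.26831311 0.026     ] [0.49639692 0.35235231 0.026     ] [0.45418645 0.31027337 0.026     ] cup rim [0.49756647 0.30766542 0.179     ]
```

```bash
python3 -m inch '[0,2,-20,0,0,0,0, 0,2,-45,0,0,0,0, 0,2,-68,0,0,0,0, 0,2,-86,0,0,0,0, 0,2,-98,0,0,0,0, 0,2,-105,0,0,0,0, 0,2,-109,0,0,0,0, 0,2,-111,0,0,0,0]' && python3 -m inch '[0,0,-1,0,0,0,0,0,0,-2,0,0,0,0,0,0,-2,0,0,0,0]'
```

```text
clock: 17.42
eef_pos: [0.497, 0.3097, 0.0599]
tool_rot: [0.001, 1.0, -0.001, -0.0]
ft_force: [-6.0, -5.0, 13.7]
grip_width: 0.0567
grasp_force: 65.2
clock: 17.67
eef_pos: [0.497, 0.3097, 0.0599]
tool_rot: [0.0, 1.0, -0.001, 0.0]
ft_force: [-6.0, -4.3, 9.9]
grip_width: 0.0571
grasp_force: 65.0
```

```bash
python3 -m inch '[0,0,1,0,0,0,0,0,0,1,0,0,0,90,0,0,1,0,0,0,90,0,0,1,0,0,0,90,0,0,1,0,0,0,90,0,0,12,0,0,0,90,0,0,40,0,0,0,90,0,0,80,0,0,0,90]' && python3 -m inch '[0,0,20,0,0,0,90,0,0,32,0,0,0,90,0,0,32,0,0,0,90,0,0,32,0,0,0,90]'; python3 - <<'E'
from h import *
im=bot.camera("wrist");o=bot.get_obs();print(o["eef_pos"],o["tool_rot"])
cv2.imwrite("pics/w7.png",im)
E
```

```text
clock: 18.33
eef_pos: [0.4946, 0.3093, 0.1349]
tool_rot: [-0.0, 1.0, -0.002, -0.004]
ft_force: [1.7, 0.1, 0.0]
grip_width: 0.0769
grasp_force: 0.0
clock: 18.67
eef_pos: [0.4975, 0.3112, 0.1704]
tool_rot: [-0.0, 1.0, 0.001, 0.001]
ft_force: [-0.8, 0.5, 0.2]
grip_width: 0.0768
grasp_force: 0.0
[0.49676331 0.3106806  0.1689974 ] [-1.34354273e-04  9.99999959e-01 -1.34046717e-04 -2.15335241e-04]
```

View pics/w7.png

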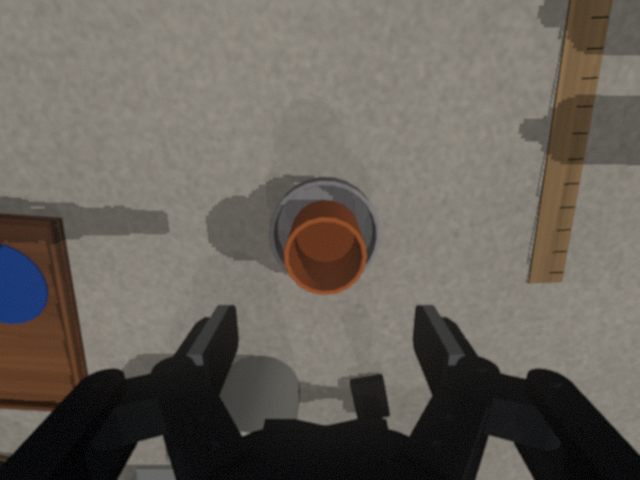

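The cup stands upright in the dish with its rim at (326,254), and the dish is centred around (324,232). Now the tube.

```bash
python3 - <<'E'
from h import *
print("cup",at("wrist",(326,254),.067))
E
python3 -m inch '[2,-8,15,0,0,0,65, 8,-27,31,0,0,0,65, 17,-57,31,0,0,0,65, 27,-91,31,0,0,0,65, 38,-126,31,0,0,0,65, 49,-161,31,0,0,0,65, 59,-196,31,0,0,0,65, 70,-231,31,0,0,0,65]' && python3 -m inch '[11,-35,0,0,0,0,65, 21,-69,0,0,0,0,65, 31,-102,0,0,0,0,65, 39,-129,0,0,0,0,65, 44,-147,0,0,0,0,65, 46,-154,0,0,0,0,65, 46,-154,0,0,0,0,65, 46,-154,0,0,0,0,65]' && python3 -m inch '[0,0,0,0,0,0,65,0,0,0,0,0,0,65]'; python3 - <<'E'
from h import *
im=bot.camera("wrist");o=bot.get_obs();print(o["eef_pos"],o["tool_rot"])
cv2.imwrite("pics/w8.png",im)
E
```

```text
cup [0.49730348 0.31072225 0.067     ]
clock: 19.38
eef_pos: [0.5661, 0.0781, 0.1982]
tool_rot: [-0.0, 1.0, -0.0, -0.002]
ft_force: [0.8, 0.0, 0.3]
grip_width: 0.0556
grasp_force: 0.0
clock: 20.05
eef_pos: [0.6123, -0.0736, 0.199]
tool_rot: [-0.0, 1.0, 0.001, -0.001]
ft_force: [-0.0, 0.4, 0.4]
grip_width: 0.0552
grasp_force: 0.0
clock: 20.22
eef_pos: [0.6127, -0.0725, 0.2001]
tool_rot: [-0.001, 1.0, 0.0, -0.0]
ft_force: [0.6, 0.3, -0.3]
grip_width: 0.0558
grasp_force: 0.0
[ 0.6128258  -0.07260223  0.20033908] [-1.15943804e-03  9.99999311e-01  1.26713186e-04 -1.30802904e-04]
```

View pics/w8.png

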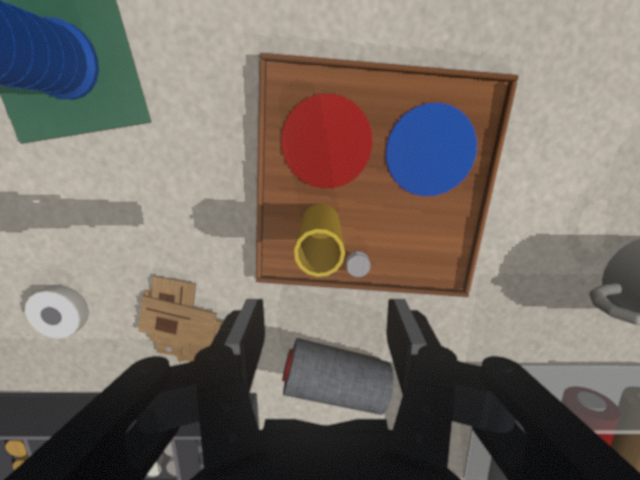

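Tube rim is at (319,253), the peg at (358,264), the red coaster at (327,141) and the blue coaster at (432,149).

```bash
python3 - <<'E'
from h import *
for n,uv,z in[("tube",(319,253),.093),("cr",(327,141),.008),("cb",(432,149),.008),("peg",(358,264),.02)]:
    print(n,at("wrist",uv,z).round(4))
E
python3 -m inch '[0,0,-20,0,0,0,65, 0,0,-45,0,0,0,65, 0,0,-70,0,0,0,65, 0,0,-92,0,0,0,65, 0,0,-105,0,0,0,65,0,0,-111,0,0,0,65,0,0,-111,0,0,0,65,0,0,-111,0,0,0,65]'
```

```text
tube [ 0.6146 -0.0774  0.093 ]
cr [ 0.5415 -0.0716  0.008 ]
cb [0.548  0.0204 0.008 ]
peg [ 0.6514 -0.0423  0.02  ]
clock: 20.93
eef_pos: [0.6134, -0.0736, 0.0899]
tool_rot: [-0.001, 1.0, -0.0, 0.0]
ft_force: [-0.4, -0.1, -0.9]
grip_width: 0.0557
grasp_force: 0.0
```

```bash
python3 -m inch '[0,-2,0,0,0,0,65,0,-2,0,0,0,0,0,0,-2,0,0,0,0,0,0,-2,0,0,0,0,0,0,-2,0,0,0,0,0,0,-2,0,0,0,0,0,0,-2,5,0,0,0,0,0,-2,15,0,0,0,0]' && python3 -m inch '[0,0,20,0,0,0,0,0,0,45,0,0,0,0,0,0,70,0,0,0,0,0,0,85,0,0,0,0,0,0,95,0,0,0,0,0,0,95,0,0,0,0]'
```

```text
clock: 21.6
eef_pos: [0.6116, -0.076, 0.1033]
tool_rot: [-0.0, 1.0, 0.0, -0.002]
ft_force: [-0.1, -1.0, -1.2]
grip_width: 0.0334
grasp_force: 59.6
clock: 22.1
eef_pos: [0.6143, -0.0762, 0.2024]
tool_rot: [-0.0, 1.0, -0.0, 0.002]
ft_force: [0.9, 0.4, -0.2]
grip_width: 0.0338
grasp_force: 59.6
```

```bash
python3 -m inch '[-2,8,0,0,0,0,0, -8,27,0,0,0,0,0, -17,55,0,0,0,0,0, -27,88,0,0,0,0,0, -37,122,0,0,0,0,0, -47,156,0,0,0,0,0, -57,190,0,0,0,0,0, -67,224,0,0,0,0,0]' && python3 -m inch '[-10,34,0,0,0,0,0, -20,67,0,0,0,0,0, -30,99,0,0,0,0,0, -38,128,0,0,0,0,0, -44,148,0,0,0,0,0, -48,160,0,0,0,0,0, -49,163,0,0,0,0,0, -49,163,0,0,0,0,0]' && python3 -m inch '[0,0,0,0,0,0,0,0,0,0,0,0,0,0,0,0,0,0,0,0,0]'; python3 - <<'E'
from h import *
im=bot.camera("wrist");o=bot.get_obs();print(o["eef_pos"],o["tool_rot"])
cv2.imwrite("pics/w9.png",im)
E
```

```text
clock: 22.77
eef_pos: [0.5438, 0.1495, 0.1972]
tool_rot: [-0.0, 1.0, -0.0, -0.002]
ft_force: [-0.1, 0.0, -1.1]
grip_width: 0.0335
grasp_force: 59.7
clock: 23.43
eef_pos: [0.4961, 0.311, 0.198]
tool_rot: [-0.001, 1.0, -0.001, -0.001]
ft_force: [-0.4, -0.9, -0.3]
grip_width: 0.0335
grasp_force: 59.7
clock: 23.68
eef_pos: [0.4976, 0.3094, 0.1993]
tool_rot: [0.001, 1.0, -0.0, -0.0]
ft_force: [-0.6, -0.4, -1.4]
grip_width: 0.0335
grasp_force: 59.7
[0.49759987 0.30960098 0.19936517] [ 9.11513232e-04  9.99999581e-01 -8.68704703e-05  1.91241660e-05]
```

View pics/w9.png

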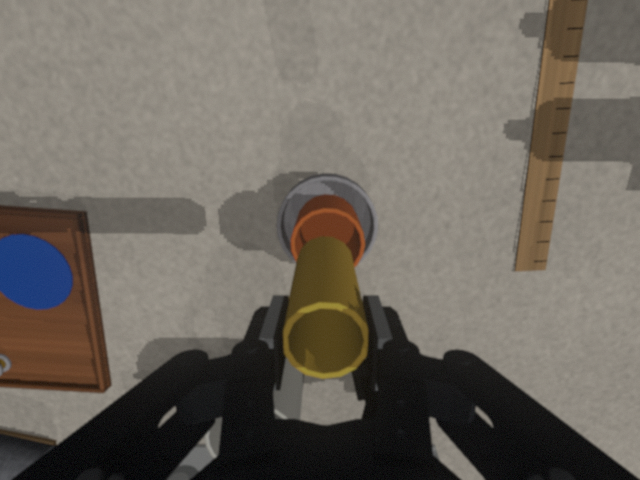

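Cup rim centre is about (328,242) and the held tube's rim is at (326,340).

```bash
python3 - <<'E'
from h import *
print(at("wrist",(328,242),.067),at("wrist",(326,340),.203),at("wrist",(291,242),.067),at("wrist",(365,242),.067),at("wrist",(328,206),.067))
E
```

```text
[0.49928882 0.31124949 0.067     ] [0.49615252 0.30944785 0.203     ] [0.49922416 0.28275185 0.067     ] [0.49935347 0.33974588 0.067     ] [0.47112982 0.31124463 0.067     ]
```

```bash
python3 -m inch '[1,1,-10,0,0,0,0, 2,2,-30,0,0,0,0, 2,2,-50,0,0,0,0, 2,2,-68,0,0,0,0, 2,2,-84,0,0,0,0, 2,2,-95,0,0,0,0, 2,2,-101,0,0,0,0, 2,2,-104,0,0,0,0]' && python3 -m inch '[0,0,-1,0,0,0,0,0,0,-2,0,0,0,0,0,0,-2,0,0,0,0]'
```

```text
clock: 24.4
eef_pos: [0.4989, 0.3121, 0.0951]
tool_rot: [0.0, 1.0, -0.001, -0.0]
ft_force: [-3.9, -3.2, 14.8]
grip_width: 0.0335
grasp_force: 61.3
clock: 24.65
eef_pos: [0.4996, 0.3125, 0.0952]
tool_rot: [0.0, 1.0, -0.0, 0.001]
ft_force: [-2.2, -3.1, 5.7]
grip_width: 0.0334
grasp_force: 60.4
```

```bash
python3 -m inch '[0,0,1,0,0,0,0,0,0,1,0,0,0,65,0,0,1,0,0,0,65,0,0,1,0,0,0,65,0,0,1,0,0,0,65,0,0,12,0,0,0,65,0,0,40,0,0,0,65,0,0,80,0,0,0,65]' && python3 -m inch '[0,0,25,0,0,0,65,0,0,25,0,0,0,65,0,0,25,0,0,0,65,0,0,25,0,0,0,65]'; python3 - <<'E'
from h import *
a=bot.camera("wrist");o=bot.get_obs();print(o["eef_pos"],o["tool_rot"])
b=bot.camera("top")
cv2.imwrite("pics/p10.png",np.hstack([cv2.resize(a[120:360,200:440],(400,400)),cv2.resize(b[200:380,360:540],(400,400))]))
E
```

```text
clock: 25.32
eef_pos: [0.4968, 0.3114, 0.1709]
tool_rot: [-0.0, 1.0, -0.002, -0.004]
ft_force: [1.0, -0.1, 0.6]
grip_width: 0.0553
grasp_force: 0.0
clock: 25.65
eef_pos: [0.4988, 0.3127, 0.1984]
tool_rot: [-0.0, 1.0, -0.0, -0.0]
ft_force: [-0.4, -0.3, -0.4]
grip_width: 0.0554
grasp_force: 0.0
[0.49838445 0.31241498 0.1973762 ] [-1.09724085e-04  9.99999445e-01 -5.59339312e-04 -8.86607240e-04]
```

View pics/p10.png

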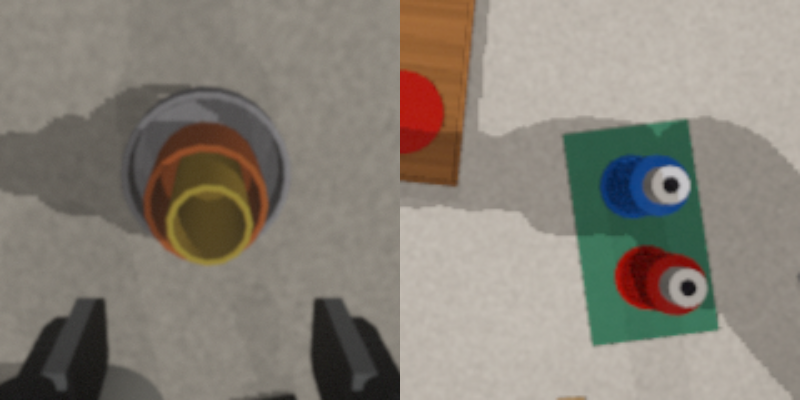

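The tube sits nested in the cup, and both spools stand on the mat with blue farther and red nearer. Now blue goes back.

```bash
python3 -m inch '[0,-5,20,0,0,0,100, -1,-25,45,0,0,0,100, -2,-55,52,0,0,0,100, -4,-90,52,0,0,0,100, -5,-127,52,0,0,0,100, -7,-164,52,0,0,0,100, -8,-202,52,0,0,0,100, -10,-240,52,0,0,0,100]' && python3 -m inch '[-1,-38,0,0,0,0,100, -3,-76,0,0,0,0,100, -4,-114,0,0,0,0,100, -6,-152,0,0,0,0,100, -7,-190,0,0,0,0,100, -9,-228,0,0,0,0,100, -11,-266,0,0,0,0,100, -12,-300,0,0,0,0,100]' && python3 -m inch '[-1,-26,0,0,0,0,100, -2,-46,0,0,0,0,100, -2,-58,0,0,0,0,100, -2,-61,0,0,0,0,100,-2,-61,0,0,0,0,100,-2,-61,0,0,0,0,100]'; python3 - <<'E'
from h import *
a=bot.camera("wrist");o=bot.get_obs();print(o["eef_pos"],o["tool_rot"])
for n in("spool_blue","spool_red"):
    for s in bot.spot_point("wrist",n)[:1]: print(n,s["uv"],at("wrist",s["uv"],.003))
g=cv2.cvtColor(a,cv2.COLOR_BGR2HSV);w=((g[...,1]<60)&(g[...,2]<50)).astype(np.uint8);w[330:]=0
n,_,st,ce=cv2.connectedComponentsWithStats(w)
for i in range(1,n):
    if 100<st[i,4]<800: print(ce[i],st[i,4],at("wrist",ce[i],.154))
E
```

```text
clock: 26.42
eef_pos: [0.488, 0.0712, 0.2489]
tool_rot: [-0.0, 1.0, -0.0, -0.001]
ft_force: [0.8, 0.6, 0.8]
grip_width: 0.0852
grasp_force: 0.0
clock: 27.08
eef_pos: [0.4757, -0.2291, 0.2488]
tool_rot: [0.0, 1.0, 0.001, -0.001]
ft_force: [1.2, 1.0, -0.6]
grip_width: 0.0855
grasp_force: 0.0
clock: 27.58
eef_pos: [0.475, -0.2871, 0.2497]
tool_rot: [-0.001, 1.0, 0.001, -0.001]
ft_force: [-0.1, 0.1, -0.9]
grip_width: 0.0853
grasp_force: 0.0
[ 0.47514646 -0.28682777  0.25002744] [-8.60643655e-04  9.99999458e-01  4.81593515e-04 -3.33940947e-04]
spool_blue [321.7, 213.0] [ 0.48049636 -0.29095235  0.003     ]
spool_red [307.8, 130.4] [ 0.39516077 -0.30497803  0.003     ]
[295.50852273 128.27840909] 352 [ 0.39421503 -0.30511309  0.154     ]
[320.54824561 261.1754386 ] 228 [ 0.47901018 -0.29038998  0.154     ]
[215.99603175 321.53968254] 252 [ 0.52524609 -0.36520948  0.154     ]
[434.47490347 321.23166023] 259 [ 0.52477457 -0.20911804  0.154     ]
```

```bash
python3 -m inch '[0,0,-30,0,0,0,100, 0,0,-60,0,0,0,100, 0,0,-88,0,0,0,100, 0,0,-104,0,0,0,100, 0,0,-104,0,0,0,100,0,0,-104,0,0,0,0,0,0,-104,0,0,0,0,0,0,-104,0,0,0,0]' && python3 -m inch '[0,0,0,0,0,0,0,0,0,0,0,0,0,0,0,0,0,0,0,0,0,0,0,0,0,0,0,0,0,0,5,0,0,0,0,0,0,20,0,0,0,0,0,0,45,0,0,0,0,0,0,75,0,0,0,0]' && python3 -m inch '[2,8,5,0,0,0,0, 7,29,5,0,0,0,0, 13,57,5,0,0,0,0, 20,89,5,0,0,0,0, 28,123,5,0,0,0,0, 36,157,5,0,0,0,0, 44,191,5,0,0,0,0, 51,225,5,0,0,0,0]' && python3 -m inch '[8,33,0,0,0,0,0, 14,59,0,0,0,0,0, 18,76,0,0,0,0,0, 20,84,0,0,0,0,0,20,86,0,0,0,0,0,20,86,-30,0,0,0,0,20,86,-50,0,0,0,0,20,86,-62,0,0,0,0]'
```

```text
clock: 28.4
eef_pos: [0.4764, -0.2886, 0.1484]
tool_rot: [-0.0, 1.0, -0.001, 0.002]
ft_force: [0.5, -0.7, -0.2]
grip_width: 0.0518
grasp_force: 0.0
clock: 29.07
eef_pos: [0.4733, -0.2871, 0.2198]
tool_rot: [-0.0, 1.0, 0.002, -0.003]
ft_force: [0.7, -0.8, -1.6]
grip_width: 0.0309
grasp_force: 59.5
clock: 29.73
eef_pos: [0.5256, -0.0612, 0.2255]
tool_rot: [-0.0, 1.0, 0.0, -0.001]
ft_force: [0.5, -0.4, -2.2]
grip_width: 0.0304
grasp_force: 59.7
clock: 30.4
eef_pos: [0.5442, 0.0216, 0.1616]
tool_rot: [0.001, 1.0, -0.0, -0.002]
ft_force: [-0.6, 0.2, -1.8]
grip_width: 0.0304
grasp_force: 59.7
```

```bash
python3 -m inch '[0,0,-4,0,0,0,0,0,0,-8,0,0,0,0,0,0,-11,0,0,0,0,0,0,-12,0,0,0,0,0,0,-13,0,0,0,0,0,0,-14,0,0,0,0,0,0,-14,0,0,0,0]'
```

```text
clock: 30.98
eef_pos: [0.5472, 0.0222, 0.1532]
tool_rot: [0.0, 1.0, -0.001, 0.002]
ft_force: [-2.8, -1.9, 8.3]
grip_width: 0.0299
grasp_force: 60.8
```

```bash
python3 -m inch '[0,0,0,0,0,0,100,0,0,0,0,0,0,100,0,0,0,0,0,0,100,0,0,0,0,0,0,100,0,0,10,0,0,0,100,0,0,35,0,0,0,100,0,0,70,0,0,0,100,0,0,100,0,0,0,100]' && python3 -m inch '[0,0,0,0,0,0,100,0,0,0,0,0,0,100]'; python3 - <<'E'
from h import *
a=bot.camera("wrist");o=bot.get_obs();print(o["eef_pos"],o["tool_rot"])
cv2.imwrite("pics/p11.png",cv2.resize(a[100:340,160:480],(800,600)))
E
```

```text
clock: 31.65
eef_pos: [0.5458, 0.0229, 0.2521]
tool_rot: [-0.0, 1.0, 0.0, -0.0]
ft_force: [0.7, -0.3, -0.3]
grip_width: 0.0853
grasp_force: 0.0
clock: 31.82
eef_pos: [0.5476, 0.023, 0.2534]
tool_rot: [-0.0, 1.0, 0.0, 0.003]
ft_force: [0.6, 0.7, 0.3]
grip_width: 0.085
grasp_force: 0.0
[0.54648895 0.02293287 0.2513946 ] [-1.74929631e-04  9.99999414e-01  5.42353058e-05  1.06726280e-03]
```

View pics/p11.png

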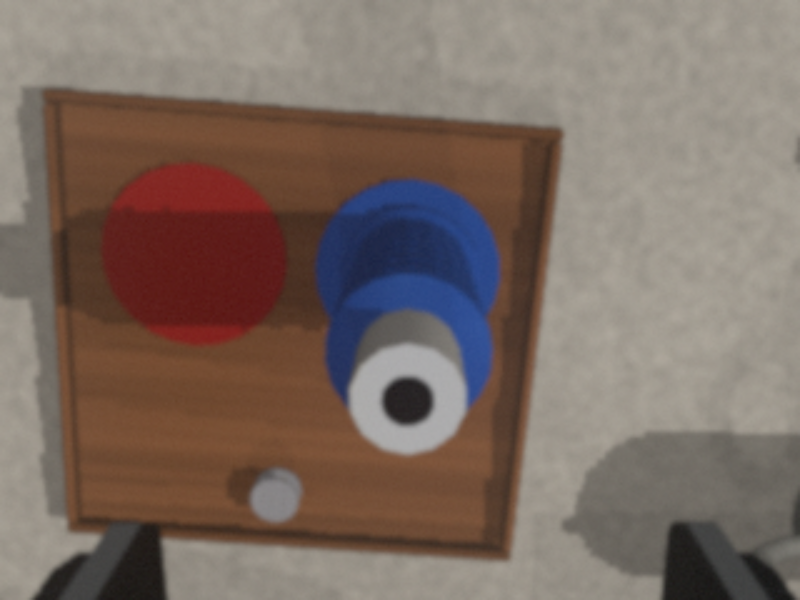

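Blue neck and body (centre column 408) are centred on the coaster (columns 317–500). The red coaster is at crop (195,254). Now fetch red.

```bash
python3 -m inch '[-4,-9,0,0,0,0,100, -14,-29,0,0,0,0,100, -28,-58,0,0,0,0,100, -43,-91,0,0,0,0,100, -59,-124,0,0,0,0,100, -75,-158,0,0,0,0,100, -91,-191,0,0,0,0,100, -107,-224,0,0,0,0,100]' && python3 -m inch '[-16,-33,0,0,0,0,100, -29,-62,0,0,0,0,100, -39,-83,0,0,0,0,100, -45,-95,0,0,0,0,100, -47,-100,0,0,0,0,100,-47,-100,0,0,0,0,100,-47,-100,-30,0,0,0,100,-47,-100,-60,0,0,0,100]' && python3 -m inch '[0,0,-28,0,0,0,100,0,0,-44,0,0,0,100,0,0,-44,0,0,0,100,0,0,-44,0,0,0,0,0,0,-44,0,0,0,0,0,0,-44,0,0,0,0,0,0,-44,0,0,0,0,0,0,-44,0,0,0,0]' && python3 -m inch '[0,0,0,0,0,0,0,0,0,0,0,0,0,0,0,0,5,0,0,0,0,0,0,20,0,0,0,0,0,0,45,0,0,0,0,0,0,70,0,0,0,0,0,0,80,0,0,0,0,0,0,80,0,0,0,0]'
```

```text
clock: 32.53
eef_pos: [0.4366, -0.2025, 0.2488]
tool_rot: [-0.0, 1.0, 0.001, -0.002]
ft_force: [0.0, 0.5, 0.3]
grip_width: 0.0851
grasp_force: 0.0
clock: 33.2
eef_pos: [0.3933, -0.3013, 0.1908]
tool_rot: [-0.0, 1.0, -0.001, 0.002]
ft_force: [0.4, -1.0, -0.2]
grip_width: 0.0856
grasp_force: 0.0
clock: 33.87
eef_pos: [0.3931, -0.3021, 0.1479]
tool_rot: [-0.0, 1.0, -0.001, 0.001]
ft_force: [-0.2, -0.4, 2.0]
grip_width: 0.0306
grasp_force: 59.1
clock: 34.53
eef_pos: [0.3931, -0.3019, 0.2286]
tool_rot: [-0.0, 1.0, -0.001, 0.002]
ft_force: [-0.9, 0.1, -2.6]
grip_width: 0.0304
grasp_force: 59.8
```

```bash
python3 -m inch '[4,6,0,0,0,0,0, 13,20,0,0,0,0,0, 26,41,0,0,0,0,0, 42,66,0,0,0,0,0, 59,93,0,0,0,0,0, 76,120,0,0,0,0,0, 93,147,0,0,0,0,0, 109,172,0,0,0,0,0]' && python3 -m inch '[15,24,0,0,0,0,0, 27,43,0,0,0,0,0, 34,54,0,0,0,0,0, 37,59,0,0,0,0,0,38,61,0,0,0,0,0,38,61,-30,0,0,0,0,38,61,-50,0,0,0,0,38,61,-62,0,0,0,0]' && python3 -m inch '[0,0,-4,0,0,0,0,0,0,-8,0,0,0,0,0,0,-11,0,0,0,0,0,0,-12,0,0,0,0,0,0,-13,0,0,0,0,0,0,-14,0,0,0,0,0,0,-14,0,0,0,0]'
```

```text
clock: 35.2
eef_pos: [0.5005, -0.1266, 0.2237]
tool_rot: [-0.0, 1.0, 0.001, -0.002]
ft_force: [0.1, -1.2, -2.6]
grip_width: 0.0303
grasp_force: 59.8
clock: 35.87
eef_pos: [0.5367, -0.0692, 0.1615]
tool_rot: [0.001, 1.0, -0.0, -0.002]
ft_force: [-0.6, -0.7, -3.2]
grip_width: 0.0303
grasp_force: 59.9
clock: 36.45
eef_pos: [0.5401, -0.0688, 0.1529]
tool_rot: [0.0, 1.0, -0.001, 0.002]
ft_force: [-1.9, -1.0, 6.5]
grip_width: 0.0304
grasp_force: 61.0
```

```bash
python3 -m inch '[0,0,0,0,0,0,100,0,0,0,0,0,0,100,0,0,0,0,0,0,100,0,0,0,0,0,0,100,0,0,10,0,0,0,100,0,0,35,0,0,0,100,0,0,70,0,0,0,100,0,0,105,0,0,0,100]' && python3 -m inch '[0,0,10,0,0,0,100,0,0,10,0,0,0,100,0,0,10,0,0,0,100]'; python3 - <<'E'
from h import *
a=bot.camera("wrist");b=bot.camera("side")
c=np.hstack([cv2.resize(a[100:340,160:480],(400,300)),cv2.resize(b[140:300,200:413],(400,300))])
cv2.imwrite("pics/p12.png",c)
E
```

```text
clock: 37.12
eef_pos: [0.5382, -0.068, 0.2562]
tool_rot: [-0.0, 1.0, 0.0, -0.001]
ft_force: [1.8, 1.2, -0.9]
grip_width: 0.0858
grasp_force: 0.0
clock: 37.37
eef_pos: [0.5394, -0.0682, 0.2659]
tool_rot: [-0.0, 1.0, -0.0, 0.001]
ft_force: [0.3, -0.1, 0.0]
grip_width: 0.0854
grasp_force: 0.0
```

View pics/p12.png

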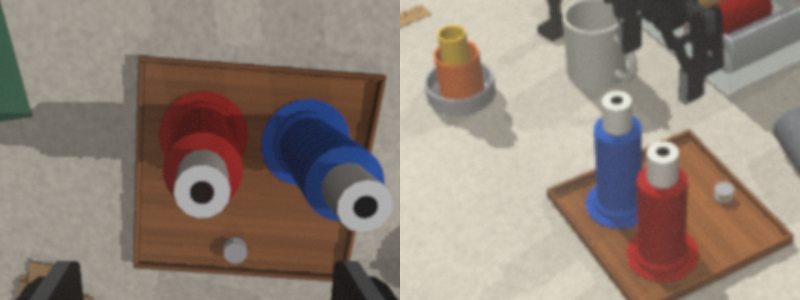

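Everything is upright. Red's body (crop columns 163–243) is centred on its coaster (159–248), the tube is nested in the cup in the dish, and the gripper is clear.

```bash
python3 -c "
from workcell import bot
print(bot.job_done())"
```

```text
the job is handed in; nothing more can be done
None
```

I handed the job in at about 37 s on the robot clock: the last pictures show the cup in the dish with the tube nested in it, and both spools upright on their own coasters; the hand-in gave no verdict.

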